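# Slide the tall battery pack into its charging dock

## Robot

A 6-joint arm with a two-finger parallel gripper is mounted at the origin on the work surface. World frame = base frame: x ahead of the robot, y to its left, z up, the work surface at z = 0. Lengths are in m, angles in rad, forces in N, time in s.
With the tool pointing down it reaches from about 0.3 to 1 m from the base axis. Payload 5.1 kg.
Tool frame: the origin (TCP) lies on the mounting face of the last link; the fingertips stand 190 mm ahead of it and the grasp point (between the pads) lies 171 mm ahead of it (grip_depth is the distance from the TCP to the grasp point, in m); z points along the fingers, y is the direction in which the jaws open and shut (so a half turn about z gives the same grasp; the last joint's range is limited). The gripper opens to 95 mm and grips with 3 to 60 N. Pads are 20 mm wide; open, the fingers measure 119 mm over their backs; the gripper's body (75 mm by 180 mm) begins 59 mm behind the grasp point.
Start: joints at [-1.374, 0.124, 1.65, -0, 1.367, -0.083], TCP at [0.179, -0.625, 0.405] pointing down, gripper open.
Joint ranges: [-2.61, 2.61], [-1.02, 2.33], [0.03, 2.71], [-1.35, 4.49], [0.32, 2.68], [-2.91, 2.91]. Speed limits (rad/s): [2.57, 2.57, 3.14, 3.14, 3.14, 3.14].

## Interface

Orientations are given as a unit quaternion [w, x, y, z].
In Python, from bench import get_state, camera, job_done, grip_depth gives the robot as it stands.
- The arm moves only by the tool step_arm, never from a script. Its argument "increments" is text: rows parted by semicolons, each of 6 numbers parted by spaces: the shift along the tool's x, y, z scaled (see below), then the turn, a rotation vector about the tool's x, y, z scaled (see below). In form: x y z ax ay az; .... A call has 1 to 12 rows; each row shifts and turns the pose as measured when the row begins, along the tool's axes as they then stand; what a row does not reach is not made up. The controller multiplies each number of a shift by 0.05 m and each number of a turn by 0.08 rad. A row lasts 1/8 s, in which the tool goes at most 62.5 mm and 10.7 degrees, less where a joint would pass 70% of its speed; a pose out of reach is approached as far as the arm can. A call with a number of a shift or a turn outside -1 to 1 is refused whole. A call with a gripper value outside its range is refused whole. "grip" is the finger opening in mm, from 0 to 95.1, set as the call begins (left out, the last holds). The fingers move at their own pace and stop on an object; "newtons" is the grip in N (left out, the last holds). Time passes only in rows, so rows that do not move let the fingers close. It gives the time, the measured TCP pose, the force and the opening at its end, in the units of the state.
- get_state(): the state, without advancing time (a new reading comes with each control period).
- camera(name): name is "side" or "top"; returns a dict with "image" (420x560x3 uint8, red, green, blue), "K" (3x3 intrinsics, pixels), "distortion" ([k1, k2, p1, p2, k3] as OpenCV has them; the pictures are not rectified), "R" (3x3) and "t" (3): a world point X has camera coordinates R X + t. Camera axes: x right, y down, z forward; pixel columns grow to the right and rows downward; lengths in m; the calibration is good to about 2 mm. A picture is of the moment at which its call begins. There is no depth.
- job_done(): hands the job in, once; it reports no verdict.
The state is a dict: "t": time; "joint_pos": joint angles; "qvel": joint speeds; "effort": joint torques, N m; "position": TCP position; "tool_rot": TCP orientation; "force": force on the tool from outside, world axes, zero at the start; "torque": the same for the moment, N m; "width": finger opening in m.
Only numpy, scipy, OpenCV 4.12 (cv2) and the standard library are available. Lean on these libraries where they do the work, as an engineer would, in place of code of your own. Each camera call takes 0.05 s, during which the arm holds its last target.

## Task

Push the tall battery pack low on its black base so that it slides along the bench, upright, into the yellow guides of the charging dock until it is fully home against the grey back stop; never lift or tip it, and touch only the black base, not the teal case or its handle. Then press the green charge button beside the dock fully down for a moment and let go. Leave the circuit board, iron stand, jar and screwdriver where they are.

Things in the scene. Friction and masses are not known exactly. Their poses are not given: they have to be found in the camera images.
- pack: tall loose battery pack, 0.8 to 1.4 kg, friction on the bench 0.5 to 0.7. Black base block 90 mm deep (x), 140 mm wide (y), 55 mm high; pushed above about 60 mm height it may tip. Origin: centre of the underside; z up, x away from the robot side: push the black face at x = -45 mm. Once home, its origin and axes lie on the dock's
- pack_case: upper part of the pack, fixed on the base, not to be touched: teal case 60 mm deep, 120 mm wide, from 55 to 190 mm height, its front face 22 mm behind the base's front face; black carry handle on top up to 221 mm. Origin and axes: those of the pack
- dock: fixed charging dock, open to -x (robot side), no floor: the pack slides on the bench. Origin: on the bench, where the origin of the home pack comes; x into the dock, z up. Grey back stop 60 mm high, face at x = 46 mm. Two yellow rails 35 mm high, 160 mm apart inside, from the stop to x = 5 mm. Grey console 130 by 80 mm, 40 mm high, centre at x 0, y -180 mm
- dock_mouth (a point): middle of the dock's mouth on the bench, at x = -33 mm in the dock's frame: here the yellow rails, flared from x = 5 mm outward, are about 210 mm apart
- charge_top (a point): centre of the top of the green push button, 30 mm across, 62 mm above the bench when released; it is pressed straight down
- charge (a joint): travel of the green button: 0 released, 0.006 m fully down (about 4 N); springs back when let go
- board: green circuit board, 90 by 120 by 16 mm, lying loose; origin at the centre of its underside. Bystander
- iron_stand: black soldering iron stand, 90 by 80 mm foot, about 140 mm high, loose; origin at the centre of its underside. Bystander
- flux_jar: small amber jar, 48 mm across, 60 mm high, loose; origin at the centre of its underside. Bystander
- driver: screwdriver with teal handle, 180 mm long, lying loose along its x; origin under its middle. Bystander
There are look-alikes about, which are no part of the job. Several things look just like the pack: the one meant starts nearest to the robot's base.

How it is judged:
On the way, in this order (a step that is already met when the one before it is completed fails the run):
1. the pack has been slid fully home in the dock (x of pack in the frame of dock between -0.006 and 0.006 m and y of pack in the frame of dock between -0.012 and 0.012 m and angle between the x axis of pack and the x axis of dock, either way round below 0.06 rad and angle between pack's own z axis and vertical below 0.05 rad and height (world z) of pack below 0.006 m), for 0.2 s.
2. then the charge button is pressed fully down (value of joint charge above 0.0045 m), for 0.1 s.
At the end, for the whole second after the job is handed in: The pack stands upright at rest (tilt under 0.05 rad) fully home in the dock: within 6 mm of its home position in depth, within 12 mm sideways and turned less than 0.06 rad from the dock; the green button was pressed after that (over 4.5 mm of its 6 mm, for 0.1 s) and has sprung back (all of step 1 and linear speed of pack below 0.01 m/s and angular speed of pack below 0.05 rad/s and value of joint charge below 0.0015 m); the robot touches nothing.
It fails at once if the pack tips (over 0.12 rad) (angle between pack's own z axis and vertical above 0.12 rad).
It fails at once if the pack is lifted off the bench (height (world z) of pack above 0.012 m).
It fails at once if the robot pushes or holds the teal case or handle (over 2 N) (contact force between any of the fingers, the arm and pack_case above 2 N).
It fails at once if a bystander is moved more than 20 mm (distance of any of board, iron_stand, flux_jar, driver from where it was at the start of the episode above 0.02 m).
It also fails if it takes over 67 s, if anything falls off the work surface, if the arm or the gripper's body presses on something with over 40 N, if the wrist force passes 120 N, or if a joint passes its speed limit or range.

## Working session

There is one attempt and no reset: what is moved stays moved. The work goes in short steps, Python scripts to look and compute and a tool call to move; the robot and the scene stay as the last step left them, time stands still between calls to the robot, and variables do not carry over. Pictures are saved under pics/ and viewed, and the job is handed in when it is done.

Besides the shell and the picture viewer there is one more tool, called after ">>>" as name(argument=value, ...) on one line, values as JSON. step_arm: Moves the arm, as the interface text tells. Shifts and turns lie within -1 to 1; 1 stands for 0.05 m of shift or 0.08 rad of turn. Its arguments: {"type":"object","properties":{"increments":{"type":"string"},"grip":{"type":"number"},"newtons":{"type":"number"}},"required":["increments"]}

```bash
ls; mkdir -p pics
python3 - <<'E'
from bench import *
import cv2,pickle
s=get_state();print(s)
print(grip_depth() if callable(grip_depth) else grip_depth)
for n in("side","top"):
    c=camera(n);pickle.dump(c,open(n+"0.pkl","wb"));cv2.imwrite(f"pics/{n}0.png",c["image"][:,:,::-1]);print(n,c["K"],c["distortion"],c["R"],c["t"])
E
```

```text
pics
{'t': 0.0, 'joint_pos': array([-1.37361629e+00,  1.24472253e-01,  1.65162932e+00, -8.19056693e-06,
        1.36746907e+00, -8.26478233e-02]), 'qvel': array([-3.54828976e-04,  1.66454294e-03, -3.01686403e-04, -2.90170678e-04,
        9.17287086e-04, -9.95698519e-05]), 'effort': array([-1.30924138e-03, -4.17604351e+01, -3.59928739e+01,  7.73923541e-02,
        4.93726262e-02, -1.76094986e-04]), 'position': array([ 0.17941762, -0.62449646,  0.40353433]), 'tool_rot': array([-9.87143833e-04,  9.90227403e-01,  1.39458643e-01, -6.06084483e-05]), 'force': array([-0.27691491, -0.02292671,  1.01655582]), 'torque': array([-0.02509669,  0.00491257, -0.00612056]), 'width': 0.09502497408992018}
0.1713
side [[387.82206565   0.         280.82507943]
 [  0.         387.82206565 208.86927523]
 [  0.           0.           1.        ]] [-0.10853727  0.          0.          0.          0.        ] [[ 0.99511125 -0.09713945 -0.01781945]
 [-0.08586507 -0.76183498 -0.64205503]
 [ 0.04879339  0.64044625 -0.76645144]] [-0.56346034  0.13475318  1.0316783 ]
top [[448.75499025   0.         279.50768946]
 [  0.         448.75499025 204.3441031 ]
 [  0.           0.           1.        ]] [-0.07278448  0.          0.          0.          0.        ] [[-0.02208991 -0.99970822 -0.00977304]
 [-0.98771698  0.02333534 -0.1545012 ]
 [ 0.15468418  0.00624008 -0.98794426]] [0.07022033 0.56166513 1.03250863]
```

View pics/side0.png

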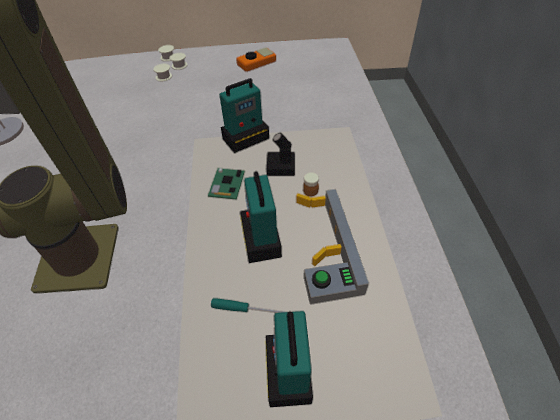

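View pics/top0.png

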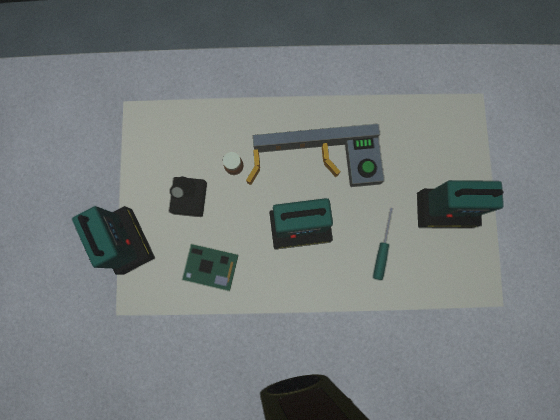

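```bash
cat > h.py <<'E'
import numpy as np,cv2,pickle
def ray(c,uv):
    p=cv2.undistortPoints(np.array([[uv]],float),c["K"],c["distortion"])[0,0]
    return -c["R"].T@c["t"], c["R"].T@np.array([p[0],p[1],1])
def plane(c,uv,z):
    o,d=ray(c,uv); return o+d*(z-o[2])/d[2]
def proj(c,X):
    return cv2.projectPoints(np.array(X,float).reshape(-1,3),cv2.Rodrigues(c["R"])[0],c["t"],c["K"],c["distortion"])[0][:,0]
def load(n): return pickle.load(open(n,"rb"))
E
python3 - <<'E'
from h import *
t=load("top0.pkl");s=load("side0.pkl")
for n,uv in (("mid",(303,245)),("left",(130,255)),("right",(450,225))): 
    p=plane(t,uv,0);print(n,p,np.hypot(*p[:2]))
a=t["image"][110:260,225:400,::-1];b=s["image"][160:310,190:390,::-1]
cv2.imwrite("pics/ct.png",cv2.resize(a,None,fx=4,fy=4,interpolation=2)[:600,:800])
cv2.imwrite("pics/cs.png",cv2.resize(b,None,fx=4,fy=4,interpolation=2)[:600,:800])
E
```

```text
mid [0.46727999 0.00201619 0.        ] 0.4672843373269776
left [0.4513975  0.43193595 0.        ] 0.6247626454876422
right [ 0.50774036 -0.36698578  0.        ] 0.6264813156128269
```

View pics/ct.png

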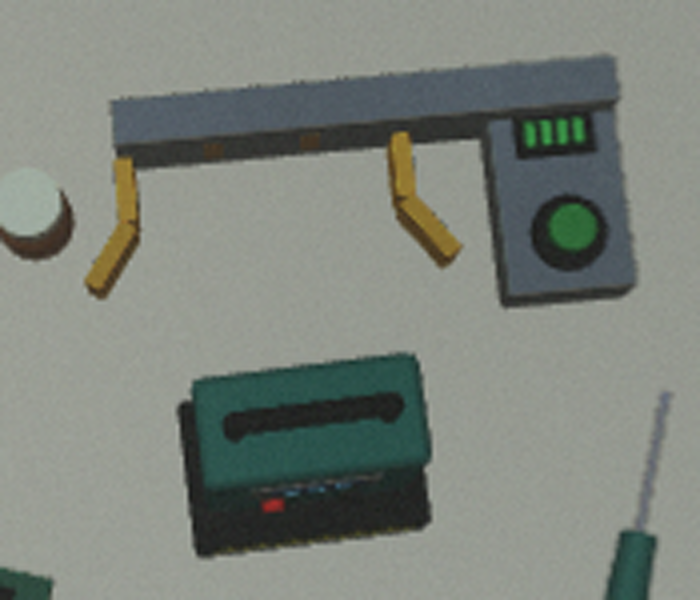

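View pics/cs.png

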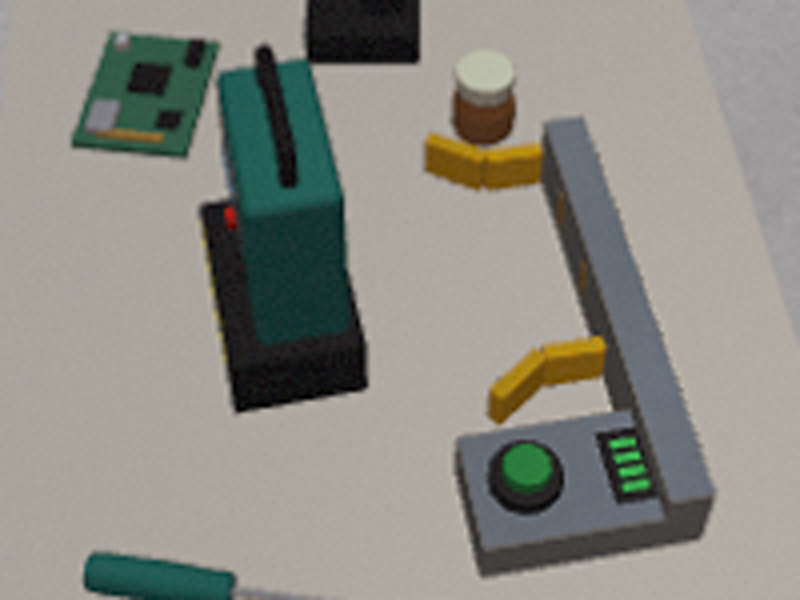

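Run:
```python
from h import *
t=load("top0.pkl");s=load("side0.pkl")
print("cam",-t["R"].T@t["t"],-s["R"].T@s["t"])
T=lambda u,v,z:plane(t,((u+.5)/4-.5+225,(v+.5)/4-.5+110),z)
S=lambda u,v,z:plane(s,((u+.5)/4-.5+190,(v+.5)/4-.5+160),z)
def show(n,*p):
    for q in p: print(n,np.round(q,4))
    if len(p)==2:
        d=p[1]-p[0];print("   len",np.linalg.norm(d).round(4),"ang of x-axis if along -y",np.arctan2(d[0],-d[1]).round(4))
show("stop rear top",T(110,101,.06),T(615,57,.06))
show("stop front top",T(117,146,.06),T(488,114,.06))
show("railL inner rear/bend",T(134,160,.035),T(139,225,.035))
show("railR inner rear/bend",T(389,135,.035),T(396,200,.035))
show("button T",T(573,227,.062));show("button S",S(527,467,.062))
show("console front top",T(503,297,.04),T(634,287,.04))
show("pack front bottom",T(202,557,0),T(427,528,0))
show("pack front top z55 ",T(196,518,.055),T(430,495,.055))
show("case top front edge",T(205,487,.19),T(430,463,.19))
show("case top rear edge",T(193,380,.19),T(415,354,.19))
show("S case top right end",S(245,213,.19),S(342,200,.19))
show("S case top left end",S(218,72,.19),S(310,62,.19))
show("S base right end bottom",S(238,410,0),S(366,385,0))
show("S base right end top",S(232,375,.055),S(363,343,.055))
show("S base left front top",S(203,207,.055))
```

```text
cam [0.3966046  0.05065026 1.10752518] [ 0.52193724 -0.61280904  0.86720971]
stop rear top [0.7329 0.12   0.06  ]
stop rear top [ 0.7536 -0.1883  0.06  ]
   len 0.309 ang of x-axis if along -y 0.0673
stop front top [0.7045 0.1161 0.06  ]
stop front top [ 0.7191 -0.1089  0.06  ]
   len 0.2254 ang of x-axis if along -y 0.0651
railL inner rear/bend [0.7026 0.1072 0.035 ]
railL inner rear/bend [0.6613 0.1047 0.035 ]
   len 0.0414 ang of x-axis if along -y -1.5105
railR inner rear/bend [ 0.7147 -0.0508  0.035 ]
railR inner rear/bend [ 0.6732 -0.0535  0.035 ]
   len 0.0416 ang of x-axis if along -y -1.5054
button T [ 0.6473 -0.1562  0.062 ]
button S [ 0.6484 -0.1583  0.062 ]
console front top [ 0.6099 -0.1156  0.04  ]
console front top [ 0.6143 -0.1958  0.04  ]
   len 0.0803 ang of x-axis if along -y 0.0546
pack front bottom [0.4593 0.0709 0.    ]
pack front bottom [ 0.4739 -0.0682  0.    ]
   len 0.1399 ang of x-axis if along -y 0.1046
pack front top z55  [0.4791 0.0729 0.055 ]
pack front top z55  [ 0.4894 -0.0648  0.055 ]
   len 0.1381 ang of x-axis if along -y 0.0746
case top front edge
[... 156 characters left out ...]
 ]
case top rear edge [ 0.5509 -0.0452  0.19  ]
   len 0.1159 ang of x-axis if along -y 0.0944
S case top right end [ 0.4965 -0.0511  0.19  ]
S case top right end [ 0.5519 -0.0477  0.19  ]
   len 0.0555 ang of x-axis if along -y 1.632
S case top left end [0.4853 0.0627 0.19  ]
S case top left end [0.5421 0.0647 0.19  ]
   len 0.0568 ang of x-axis if along -y 1.6067
S base right end bottom [ 0.4766 -0.0605  0.    ]
S base right end bottom [ 0.5621 -0.0501  0.    ]
   len 0.0861 ang of x-axis if along -y 1.6917
S base right end top [ 0.4769 -0.0694  0.055 ]
S base right end top [ 0.5608 -0.0542  0.055 ]
   len 0.0852 ang of x-axis if along -y 1.7509
S base left front top [0.4631 0.0694 0.055 ]
```

```bash
cat >> h.py <<'E'
from scipy.spatial.transform import Rotation as Ro
def cur():
    from bench import get_state
    s=get_state();q=s["tool_rot"];return s,np.array(s["position"]),Ro.from_quat([q[1],q[2],q[3],q[0]])
def tool(yaw,tilt):
    n=np.array([np.cos(yaw),np.sin(yaw),0]);z=np.array([0,0,1.])
    X=np.cos(tilt)*n+np.sin(tilt)*z;Z=np.sin(tilt)*n-np.cos(tilt)*z
    return Ro.from_matrix(np.c_[X,np.cross(Z,X),Z])
def edge_tcp(p,yaw,tilt,fx=.010,fz=.19):
    R=tool(yaw,tilt);return np.array(p)-R.apply([fx,0,fz]),R
def need(p,R):
    s,p0,R0=cur()
    print("t",round(s["t"],2),"tcp",p0.round(4),"->",np.round(p,4),"F",s["force"].round(1),"q",s["joint_pos"].round(2))
    print("  shift units (now tool)",(R0.inv().apply(p-p0)/.05).round(2)," turn units",((R0.inv()*R).as_rotvec()/.08).round(2))
    print("  shift units if turned first",(R.inv().apply(p-p0)/.05).round(2))
E
python3 - <<'E'
from h import *
need(np.array([.33,0,.36]),tool(.09,0))
n=np.array([np.cos(.09),np.sin(.09),0])
p,R=edge_tcp(np.array([.466,.003,.025])-.025*n,.09,.45);need(p,R)
E
```

```text
t 0.1 tcp [ 0.1794 -0.6245  0.4036] -> [0.33 0.   0.36] F [ 0.  -0.5 -0.2] q [-1.37  0.12  1.65 -0.    1.37 -0.08]
  shift units (now tool) [  6.34 -11.17   0.89]  turn units [-0.02  0.    2.37]
  shift units if turned first [  4.12 -12.17   0.87]
t 0.1 tcp [ 0.1794 -0.6245  0.4036] -> [ 0.3498 -0.0075  0.1917] F [ 0.  -0.5 -0.2] q [-1.37  0.12  1.65 -0.    1.37 -0.08]
  shift units (now tool) [  6.68 -10.91   4.26]  turn units [-0.56  5.61  2.33]
  shift units if turned first [  2.21 -11.98   5.77]
```

>>> step_arm(increments="0.3 -0.7 0 0 0 0.8;0.3 -0.8 0 0 0 0.8;0.3 -0.9 0 0 0 0.8;0.3 -0.9 0.1 0 0 0;0.3 -0.9 0.1 0 0 0;0.3 -0.9 0.1 0 0 0;0.3 -0.9 0.1 0 0 0;0.3 -0.9 0.1 0 0 0", grip=95)

```text
t: 1.1
position: [0.2555, -0.2584, 0.3748]
tool_rot: [-0.004, 0.999, 0.038, -0.001]
force: [1.2, 0.2, 0.4]
width: 0.0951
```

Run:
```python
from h import *
need(np.array([.33,0,.36]),tool(.09,0))
```

```text
t 1.1 tcp [ 0.2555 -0.2584  0.3748] -> [0.33 0.   0.36] F [1.2 0.2 0.4] q [-0.94 -0.56  2.27  0.    1.44  0.55]
  shift units (now tool) [ 1.87 -5.04  0.34]  turn units [-0.1   0.01 -0.18]
  shift units if turned first [ 1.95 -5.01  0.3 ]
```

>>> step_arm(increments="0.3 -0.9 0 0 0 0;0.3 -0.9 0 0 0 0;0.3 -0.9 0 0 0 0;0.3 -0.9 0 0 0 0;0.3 -0.9 0 0 0 0;0.2 -0.5 0 0 0 0;0 0 0 0 0 0")

```text
t: 1.98
position: [0.3205, 0.0082, 0.374]
tool_rot: [-0.005, 0.999, 0.039, -0.0]
force: [1.0, 0.4, 0.1]
width: 0.0948
```

Run:
```python
from h import *
n=np.array([np.cos(.09),np.sin(.09),0])
p,R=edge_tcp(np.array([.466,.003,.025])-.035*n,.09,.45);need(p,R)
```

```text
t 1.98 tcp [0.3205 0.0082 0.374 ] -> [ 0.3399 -0.0084  0.1917] F [1.  0.4 0.1] q [-0.15 -0.7   2.35  0.01  1.49  1.35]
  shift units (now tool) [0.36 0.4  3.64]  turn units [-0.08  5.62 -0.17]
  shift units if turned first [-1.27  0.37  3.44]
```

>>> step_arm(increments="0 0 0 0 0.95 0;0 0 0 0 0.95 0;0 0 0 0 0.95 0;0 0 0 0 0.95 0;0 0 0 0 0.95 0;0 0 0 0 0.95 0;0 0 0 0 0 0")

```text
t: 2.85
position: [0.319, 0.002, 0.3711]
tool_rot: [-0.01, 0.973, 0.033, 0.229]
force: [-0.3, -1.2, -0.5]
width: 0.0946
```

Run:
```python
from h import *
n=np.array([np.cos(.09),np.sin(.09),0])
p,R=edge_tcp(np.array([.466,.003,.025])-.035*n,.09,.45);need(p,R)
```

```text
t 2.85 tcp [0.319  0.002  0.3711] -> [ 0.3399 -0.0084  0.1917] F [-0.3 -1.2 -0.5] q [-0.2  -0.86  2.45  0.14  1.11  1.27]
  shift units (now tool) [-1.24  0.25  3.39]  turn units [ 0.07 -0.16 -0.25]
  shift units if turned first [-1.2   0.24  3.4 ]
```

>>> step_arm(increments="-0.3 0.05 0.8 0 0 -0.05;-0.3 0.05 0.8 0 0 -0.05;-0.3 0.05 0.8 0 0 -0.05;-0.3 0.05 0.7 0 0 -0.05;-0.1 0.05 0.3 0 0 -0.05;0 0 0 0 0 0")

```text
t: 3.6
position: [0.3373, -0.0134, 0.186]
tool_rot: [-0.005, 0.973, 0.041, 0.226]
force: [-0.6, 1.1, 0.7]
width: 0.0948
```

Run:
```python
from h import *
from bench import camera
n=np.array([np.cos(.09),np.sin(.09),0])
p,R=edge_tcp(np.array([.466,.003,.025])-.025*n,.09,.45);need(p,R)
for k in("side","top"):
    c=camera(k);pickle.dump(c,open(k+"1.pkl","wb"));cv2.imwrite(f"pics/{k}1.png",c["image"][:,:,::-1])
cv2.imwrite("pics/both1.png",np.hstack([cv2.resize(load("side1.pkl")["image"][120:320,140:400,::-1],None,fx=1.5,fy=1.5,interpolation=2),cv2.resize(load("top1.pkl")["image"][120:320,180:440,::-1],None,fx=1.5,fy=1.5,interpolation=2)]))
```

```text
t 3.6 tcp [ 0.3373 -0.0134  0.186 ] -> [ 0.3498 -0.0075  0.1917] F [-0.6  1.1  0.7] q [-0.24 -0.52  2.61  0.22  0.63  1.09]
  shift units (now tool) [ 0.28 -0.1   0.01]  turn units [ 0.14 -0.08 -0.03]
  shift units if turned first [ 0.28 -0.09  0.01]
```

View pics/both1.png

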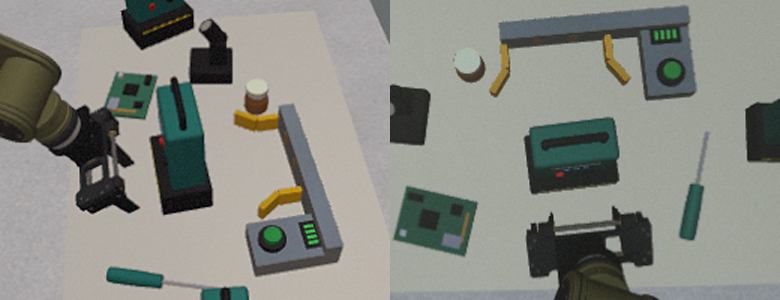

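>>> step_arm(increments="0.3 -0.1 0 0.1 -0.05 0;0.18 0 0.09 0 0 0;0 0 0 0 0 0;0 0 0 0 0 0")

```text
t: 4.2
position: [0.3647, -0.0059, 0.1987]
tool_rot: [-0.008, 0.972, 0.043, 0.23]
force: [-0.3, -0.2, 0.0]
width: 0.0952
```

Run:
```python
from h import *
n=np.array([np.cos(.09),np.sin(.09),0])
p,R=edge_tcp(np.array([.466,.003,.025])-.0*n,.09,.45);need(p,R)
```

```text
t 4.2 tcp [ 0.3647 -0.0059  0.1987] -> [ 0.3747 -0.0052  0.1917] F [-0.3 -0.2  0. ] q [-0.2  -0.45  2.54  0.21  0.61  1.14]
  shift units (now tool) [0.12 0.   0.22]  turn units [ 0.07 -0.17 -0.  ]
  shift units if turned first [0.12 0.   0.21]
```

>>> step_arm(increments="0.1 0 0.2 0.05 -0.15 0;0 0 0 0 0 0;0.09 0 0.04 0 0 0;0 0 0 0 0 0")

```text
t: 4.7
position: [0.3767, -0.0044, 0.1913]
tool_rot: [-0.01, 0.974, 0.045, 0.22]
force: [-1.1, -0.6, -0.0]
width: 0.0949
```

Run:
```python
from h import *
n=np.array([np.cos(.09),np.sin(.09),0])
p,R=edge_tcp(np.array([.466,.003,.025])+.0*n,.09,.45);need(p,R)
```

```text
t 4.7 tcp [ 0.3767 -0.0044  0.1913] -> [ 0.3747 -0.0052  0.1917] F [-1.1 -0.6 -0. ] q [-0.19 -0.39  2.51  0.21  0.6   1.14]
  shift units (now tool) [-0.03  0.01 -0.03]  turn units [-0.    0.07  0.02]
  shift units if turned first [-0.03  0.01 -0.03]
```

>>> step_arm(increments="0.12 0 0.06 0 0 0;0.18 -0.01 0.09 0 0 0;0.18 -0.01 0.09 0 0 0;0.18 -0.01 0.09 0 0 0;0.18 -0.01 0.09 0 0 0;0.1 0 0.05 0 0 0;0 0 0 0 0 0")

```text
t: 5.58
position: [0.4236, 0.0026, 0.188]
tool_rot: [-0.011, 0.977, 0.047, 0.206]
force: [-0.9, -0.2, 2.0]
width: 0.0948
```

```bash
cat > look.py <<'E'
from h import *
from bench import camera
import sys
k=sys.argv[1]
for c in("side","top"):
    im=camera(c);pickle.dump(im,open(c+k+".pkl","wb"))
a=load(f"side{k}.pkl")["image"][120:320,200:400,::-1];b=load(f"top{k}.pkl")["image"][110:310,210:410,::-1]
cv2.imwrite(f"pics/both{k}.png",np.hstack([cv2.resize(q,None,fx=2,fy=2,interpolation=2) for q in(a,b)]))
E
python3 look.py 2
python3 - <<'E'
from h import *
p,R=edge_tcp([.66-.045,.022,.025],.075,.45);need(p,R)
E
```

```text
t 5.67 tcp [0.4235 0.0026 0.1879] -> [0.5236 0.0151 0.1917] F [-1.7 -0.2  0.3] q [-0.14 -0.23  2.4   0.18  0.57  1.19]
  shift units (now tool) [ 1.87 -0.06  0.75]  turn units [-0.14  0.41  0.23]
  shift units if turned first [ 1.85 -0.1   0.81]
```

View pics/both2.png

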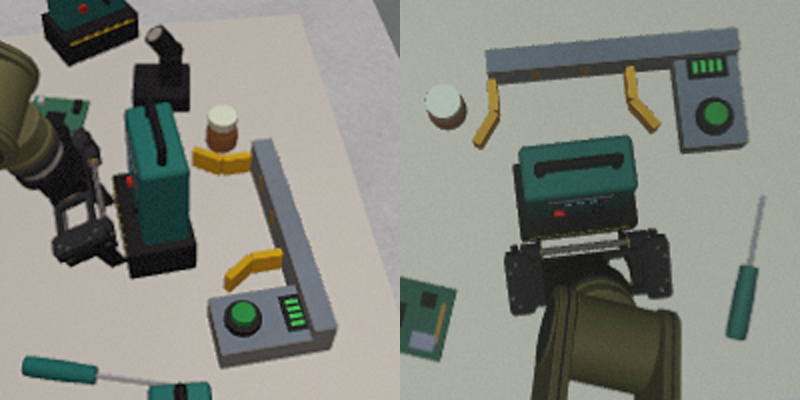

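>>> step_arm(increments="0.2 -0.01 0.08 0 0.1 0.03;0.2 -0.01 0.08 0 0.1 0.03;0.2 -0.01 0.08 0 0.1 0.03;0.2 -0.01 0.08 0 0.1 0.03;0.2 -0.01 0.08 0 0.1 0.03;0.2 -0.01 0.08 0 0 0.03;0 0 0 0 0 0")

```text
t: 6.55
position: [0.4811, 0.0119, 0.186]
tool_rot: [-0.015, 0.976, 0.042, 0.211]
force: [0.7, 1.2, -0.5]
width: 0.0949
```

```bash
python3 look.py 3
python3 - <<'E'
from h import *
p,R=edge_tcp([.663-.045,.022,.025],.064,.45);need(p,R)
E
```

```text
t 6.65 tcp [0.4809 0.0119 0.1859] -> [0.5265 0.0161 0.1917] F [-0.3  0.8  0.7] q [-0.11 -0.08  2.28  0.18  0.53  1.24]
  shift units (now tool) [ 0.88 -0.01  0.27]  turn units [-0.27  0.28  0.2 ]
  shift units if turned first [ 0.88 -0.03  0.29]
```

View pics/both3.png

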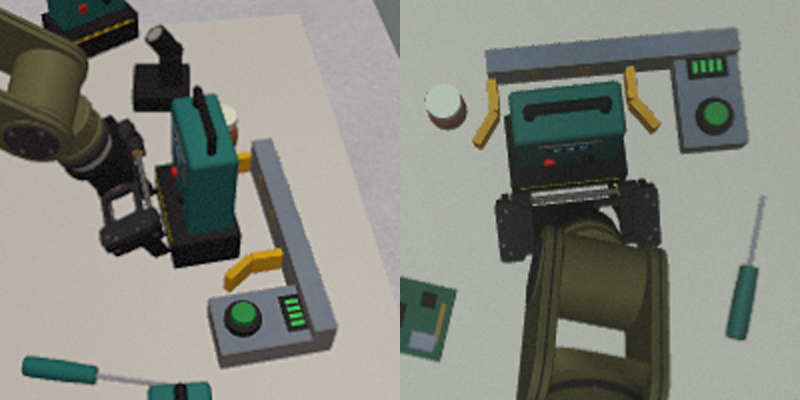

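>>> step_arm(increments="0.18 0 0.06 -0.05 0.1 0.03;0.18 0 0.06 -0.05 0.1 0.03;0.18 0 0.06 -0.05 0.1 0.03;0.14 0 0.05 -0.05 0 0.03;0.1 0 0.04 0 0 0;0 0 0 0 0 0")

```text
t: 7.4
position: [0.5149, 0.0163, 0.1848]
tool_rot: [-0.012, 0.977, 0.036, 0.208]
force: [-1.8, -0.8, 1.5]
width: 0.0951
```

```bash
python3 look.py 4
python3 - <<'E'
from h import *
p,R=edge_tcp([.663-.045,.022,.025],.064,.45);need(p,R)
E
```

```text
t 7.5 tcp [0.5149 0.0163 0.1847] -> [0.5265 0.0161 0.1917] F [-3.3 -0.3  1.9] q [-0.09  0.    2.2   0.15  0.53  1.3 ]
  shift units (now tool) [ 0.27  0.02 -0.03]  turn units [-0.15  0.37  0.08]
  shift units if turned first [ 0.27  0.02 -0.03]
```

View pics/both4.png

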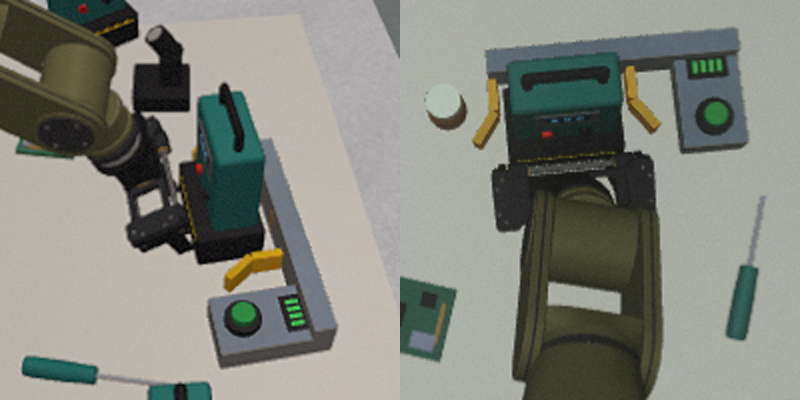

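>>> step_arm(increments="0.1 0 0.02 0 0.05 0;0.1 0 0.03 0 0.05 0;0.1 0 0.03 0 0 0;0 0 0 0 0 0")

```text
t: 8.0
position: [0.5264, 0.0174, 0.185]
tool_rot: [-0.013, 0.978, 0.036, 0.204]
force: [-2.5, -0.1, 1.4]
width: 0.0952
```

```bash
python3 look.py 5
python3 - <<'E'
from h import *
p,R=edge_tcp([.663-.045,.022,.025],.064,.45);need(p,R)
E
```

```text
t 8.1 tcp [0.5264 0.0174 0.1849] -> [0.5265 0.0161 0.1917] F [-4.3 -0.4  3.4] q [-0.08  0.03  2.17  0.14  0.54  1.31]
  shift units (now tool) [ 0.05  0.02 -0.13]  turn units [-0.18  0.48  0.09]
  shift units if turned first [ 0.06  0.03 -0.12]
```

View pics/both5.png

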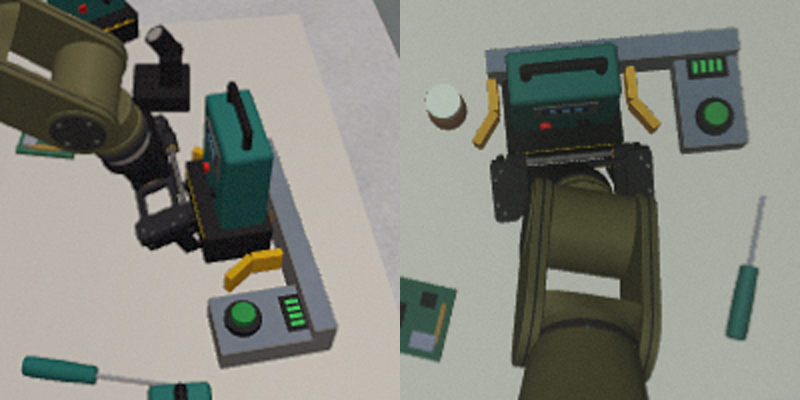

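>>> step_arm(increments="0.1 0 0.03 0 0.03 0;0.1 0 0.03 0 0 0;0 0 0 0 0 0")

```text
t: 8.48
position: [0.5346, 0.0182, 0.1853]
tool_rot: [-0.013, 0.979, 0.037, 0.2]
force: [-2.7, -1.1, 2.2]
width: 0.095
```

>>> step_arm(increments="0.1 0 0.03 0 0.03 0;0 0 0 0 0 0")

```text
t: 8.72
position: [0.5377, 0.0185, 0.1851]
tool_rot: [-0.014, 0.98, 0.037, 0.196]
force: [-3.4, 0.7, 1.6]
width: 0.095
```

>>> step_arm(increments="0.1 0 0.02 0 0.15 0;0.1 0 0.02 0 0.15 0;0 0 0 0 0 0")

```text
t: 9.1
position: [0.5396, 0.0184, 0.1842]
tool_rot: [-0.015, 0.981, 0.038, 0.19]
force: [-0.3, 0.0, 0.7]
width: 0.0953
```

```bash
python3 look.py 6
python3 - <<'E'
from h import *
s,p,R=cur();print(p+R.apply([.01,0,.19]),R.as_matrix().round(3),s["force"])
E
```

```text
[0.61959239 0.02762212 0.01139422] [[ 0.925  0.081  0.372]
 [ 0.069 -0.997  0.045]
 [ 0.374 -0.016 -0.927]] [-6.48298143 -0.95421046  3.46298718]
```

View pics/both6.png

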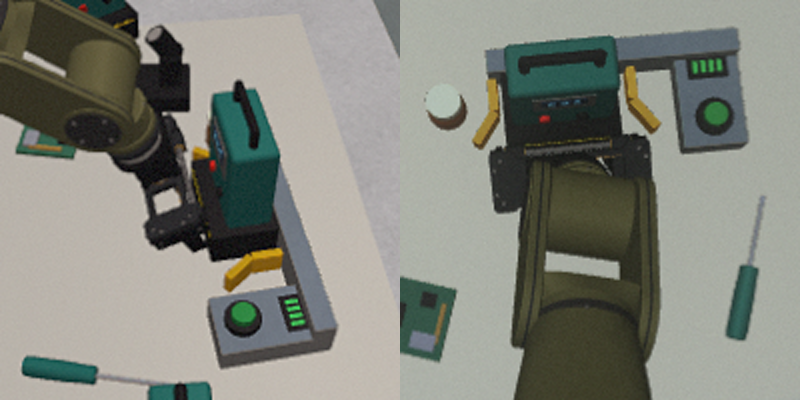

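>>> step_arm(increments="0.2 0 0.02 0 0.1 0;0.2 0 0.04 0 0.1 0")

```text
t: 9.45
position: [0.5481, 0.019, 0.1838]
tool_rot: [-0.018, 0.984, 0.039, 0.171]
force: [-60.9, -7.2, 42.3]
width: 0.0949
```

Run:
```python
from h import *
s,p,R=cur();print(p+R.apply([.01,0,.19]),R.as_matrix().round(3),s["force"])
```

```text
[0.62113417 0.0288966  0.0083631 ] [[ 0.938  0.084  0.335]
 [ 0.072 -0.996  0.048]
 [ 0.338 -0.021 -0.941]] [-60.8865327   -7.16360516  42.29607823]
```

>>> step_arm(increments="-0.2 0 -0.1 0 0 0;-0.4 0 -0.17 0 0 0;-0.5 0 -0.25 0 0 0;-0.5 0 -0.3 0 0 0;0 0 0 0 0 0")

```text
t: 10.07
position: [0.4578, 0.0109, 0.1961]
tool_rot: [-0.017, 0.984, 0.039, 0.174]
force: [0.8, -0.0, 0.4]
width: 0.095
```

```bash
python3 look.py 7
python3 - <<'E'
from h import *
s,p,R=cur();print(p,s["force"])
for k,o,z in(("side",(190,160),1),("top",(225,110),1)):
    a=load(k+"7.pkl")["image"][o[1]:o[1]+(150 if k=="side" else 130),o[0]:o[0]+200 if k=="side" else o[0]+175,::-1]
    cv2.imwrite(f"pics/c{k}7.png",cv2.resize(a,None,fx=4,fy=4,interpolation=2))
E
```

```text
[0.45941698 0.01083845 0.19660916] [-0.01473208 -0.75329624  0.12908387]
```

View pics/cside7.png

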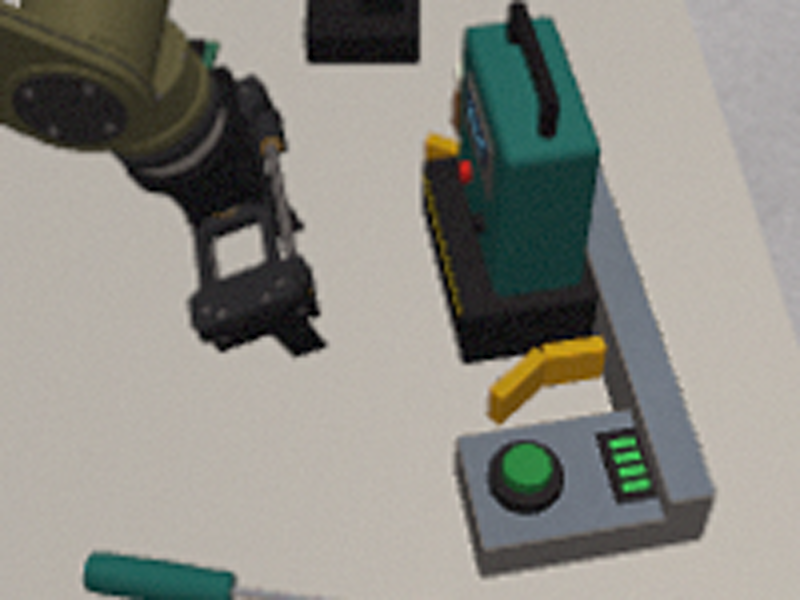

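View pics/ctop7.png

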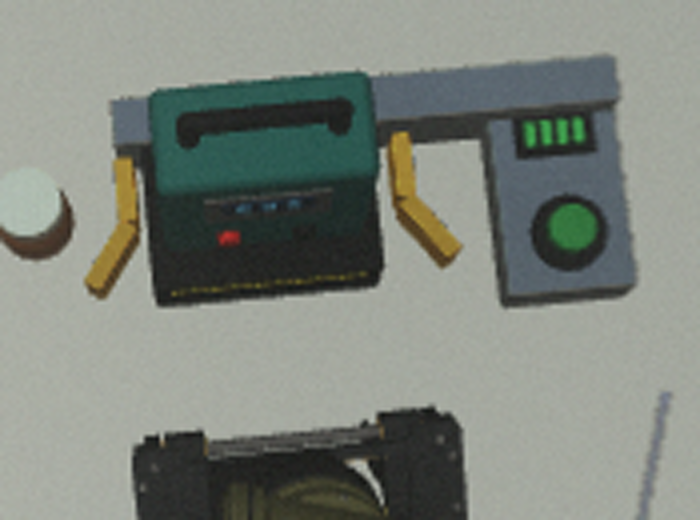

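Run:
```python
from h import *
t=load("top7.pkl");s=load("side7.pkl")
T=lambda u,v,z:plane(t,((u+.5)/4-.5+225,(v+.5)/4-.5+110),z)
S=lambda u,v,z:plane(s,((u+.5)/4-.5+190,(v+.5)/4-.5+160),z)
a=.064;n=np.array([np.cos(a),np.sin(a),0]);m=np.array([-n[1],n[0],0]);o=np.array([.6635,.0255,0])
def D(p):return np.round([(p-o)@n*1e3,(p-o)@m*1e3],1)
A,B=T(157,306,0),T(382,287,0);print("front bottom",D(A),D(B),"yaw",np.arctan2(B[0]-A[0],A[1]-B[1]))
A,B=T(161,194,.19),T(377,179,.19);print("case front (exp -23, +-60)",D(A),D(B),"yaw",np.arctan2(B[0]-A[0],A[1]-B[1]))
A,B=T(151,90,.19),T(371,72,.19);print("case rear (exp 37)",D(A),D(B),"yaw",np.arctan2(B[0]-A[0],A[1]-B[1]))
print("stop front top exp 46",D(T(117,146,.06)),D(T(488,114,.06)))
print("S case right end (-23,-60),(37,-60)",D(S(497,163,.19)),D(S(598,150,.19)))
print("S base right bottom",D(S(465,362,0)),D(S(598,332,0)),"top",D(S(460,325,.055)),D(S(595,303,.055)))
print("S stop front top near", D(S(545,122,.06)), D(S(663,499,.06)))
print("rail inner", D(T(139,225,.035)),D(T(396,200,.035)),"S",D(S(541,348,.035)))
```

```text
front bottom [-41.6  73.2] [-41.9 -68.9] yaw 0.06199922643462758
case front (exp -23, +-60) [-20.2  61. ] [-22.1 -53.1] yaw 0.04721280929215182
case rear (exp 37) [37.2 61.7] [ 36.8 -55.8] yaw 0.060416175524601136
stop front top exp 46 [46.7 87.7] [  46.9 -137.7]
S case right end (-23,-60),(37,-60) [-23.3 -54.1] [ 36.9 -54.6]
S base right bottom [-37.7 -62.4] [ 56.2 -54.3] top [-44.3 -69.9] [ 45.  -68.2]
S stop front top near [48.9 87.8] [  47.2 -216.5]
rail inner [ 2.8 79.2] [  4.7 -79.4] S [  7.  -83.2]
```

>>> step_arm(increments="-0.2 0.3 -0.5 0 -0.8 0;0 0.7 -0.6 0 -0.9 0;0 0.8 -0.6 0 -0.9 0;0 0.8 -0.4 0 -0.9 0;0 0.7 -0.2 0 -0.8 0;0 0.2 0 0 0 0;0 0 0 0 0 0", grip=0, newtons=10)

```text
t: 11.05
position: [0.4448, -0.1753, 0.3062]
tool_rot: [-0.009, 0.999, 0.042, 0.003]
force: [-0.2, 0.7, -0.7]
width: 0.0306
```

Run:
```python
from h import *
p,R=edge_tcp([.648,-.157,.10],.0,0,fx=0);need(p,R)
```

```text
t 11.05 tcp [ 0.4448 -0.1753  0.3062] -> [ 0.648 -0.157  0.29 ] F [-0.2  0.7 -0.7] q [-0.49 -0.18  2.12  0.02  1.21  0.99]
  shift units (now tool) [ 4.08 -0.02  0.35]  turn units [-0.21 -0.07  1.06]
  shift units if turned first [ 4.06 -0.37  0.32]
```

Keep the yaw as it is; go forward over the button.

>>> step_arm(increments="0.8 0 0 -0.1 0 0;0.8 0 0 -0.1 0 0;0.8 0 0 0 0 0;0.8 0 0 0 0 0;0.6 0 0.1 0 0 0;0.1 0 0.1 0 0 0;0 0 0 0 0 0;0 0 0 0 0 0")

```text
t: 12.05
position: [0.6434, -0.148, 0.2889]
tool_rot: [-0.004, 0.999, 0.046, 0.0]
force: [-0.6, 0.2, 0.6]
width: 0.0004
```

```bash
python3 look.py 8
python3 - <<'E'
from h import *
p,R=edge_tcp([.648,-.157,.075],.08,0,fx=0);need(p,R)
s,p,R=cur();print(p+R.apply([0,0,.19]),s["width"])
E
```

```text
t 12.15 tcp [ 0.6434 -0.1483  0.2892] -> [ 0.648 -0.157  0.265] F [-0.5 -0.9  0.4] q [-0.31  0.24  1.72  0.01  1.18  1.17]
  shift units (now tool) [0.08 0.19 0.48]  turn units [-0.09 -0.01  0.15]
  shift units if turned first [0.08 0.18 0.48]
[ 0.64343558 -0.14683577  0.09921944] 0.00037941801967309325
```

View pics/both8.png

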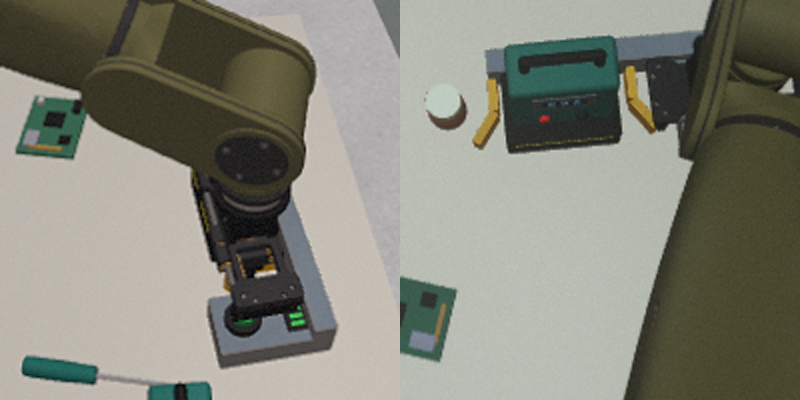

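>>> step_arm(increments="0.08 0.2 0.2 -0.09 0 0.05;0 0 0.2 0 0 0;0 0 0 0 0 0")

```text
t: 12.52
position: [0.6476, -0.1592, 0.2681]
tool_rot: [0.0, 0.999, 0.043, 0.001]
force: [-0.7, -0.1, -0.7]
width: 0.0007
```

Run:
```python
from h import *
p,R=edge_tcp([.648,-.157,.056],.08,0,fx=0);need(p,R)
s,p,R=cur();print(p+R.apply([0,0,.19]),s["width"])
```

```text
t 12.53 tcp [ 0.6476 -0.1592  0.2681] -> [ 0.648 -0.157  0.246] F [-0.7 -0.1 -0.7] q [-0.32  0.27  1.72 -0.    1.15  1.16]
  shift units (now tool) [ 0.01 -0.04  0.44]  turn units [ 0.01 -0.01  0.08]
  shift units if turned first [ 0.01 -0.04  0.44]
[ 0.64787452 -0.15932351  0.0781409 ] 0.0007013659978112313
```

>>> step_arm(increments="0 -0.04 0.2 0 0 0;0 0 0.12 0 0 0;0 0 0.1 0 0 0")

```text
t: 12.9
position: [0.6476, -0.1573, 0.2465]
tool_rot: [0.0, 0.999, 0.043, 0.001]
force: [-0.6, -0.5, 3.6]
width: 0.0007
```

>>> step_arm(increments="0 0 0.05 0 0 0;0 0 0.05 0 0 0;0 0 0.05 0 0 0")

```text
t: 13.28
position: [0.6483, -0.1573, 0.2462]
tool_rot: [0.0, 0.999, 0.044, -0.001]
force: [-6.4, 0.8, 11.8]
width: 0.0006
```

>>> step_arm(increments="0 0 0.06 0 0 0;0 0 0.06 0 0 0;0 0 -0.3 0 0 0;0 0 -0.6 0 0 0;0 0 -0.6 0 0 0;-0.7 0 -0.3 0 0 0;-0.8 0.3 0 0 0 0;-0.8 0.3 0 0 0 0;-0.8 0.3 0 0 0 0;0 0 0 0 0 0;0 0 0 0 0 0;0 0 0 0 0 0")

```text
t: 14.78
position: [0.4969, -0.2162, 0.3441]
tool_rot: [0.002, 0.999, 0.045, 0.004]
force: [0.5, -0.3, -0.5]
width: 0.0004
```

```bash
python3 look.py 9
python3 - <<'E'
from h import *
s,p,R=cur();print(s["t"],p,s["force"],abs(s["qvel"]).max())
for k in("side","top"):
    a=load(k+"7.pkl")["image"].astype(int);b=load(k+"9.pkl")["image"].astype(int)
    cv2.imwrite(f"pics/full{k}9.png",b[:,:,::-1])
E
```

```text
14.875 [ 0.49690248 -0.21615258  0.3440506 ] [-0.16148161  0.13718899 -1.32497918] 0.003948732015939346[ WARN:0@0.404] global loadsave.cpp:1063 imwrite_ Unsupported depth image for selected encoder is fallbacked to CV_8U.
```

View pics/fullside9.png

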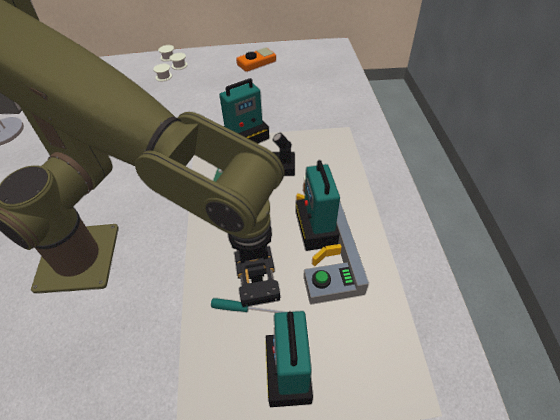

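View pics/fulltop9.png

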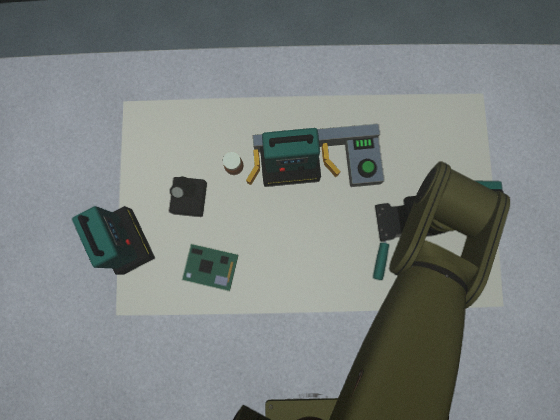

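```bash
python3 -c "
from bench import *
print(job_done())"
```

```text
the job is handed in; nothing more can be done
None
```

I slid the pack home against the back stop and pressed the charge button to the bottom. I then released it, backed clear and handed the job in. `job_done` gave no verdict, so success rests on my own checks.

- **Choice of pack:** Three packs looked alike, at top-view pixels (301,222), (113,240) and (460,205). I took the middle one, 0.47 m from the base; the other two were about 0.62 m away.
- **Push:** I pushed low on the black base with both open fingertips, the tool tilted so the gripper's body stayed clear of the teal case. The wrist force rose to about 61 N along the push, plus 42 N upward, when the pack met the stop. The upward part may mean the fingertips touched the bench: by my estimate their lowest corner was down to about 2 mm.
- **Home check:** After backing off, the images put the pack about 0 to 3 mm off in depth, about 2 to 3 mm sideways, and turned under 0.02 rad from the dock. The depth readings differ by up to 3 mm between edges. One base corner at the back was 10 mm off between its top and bottom readings, and I left that out as a badly seen edge.
- **Button:** With closed fingers, the tip stopped at 56 mm height with about 12 N, which matches full travel. I held it there for over 0.3 s before letting go.
- **Last look:** The pack was upright and unmoved in the dock, the arm was still in free space, and the force was back to noise. The board, jar and iron stand were unmoved in the pictures. The arm hid part of the screwdriver from above, but the part still visible and the side view show it in place. I judged the button's return by eye only.

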